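# Index the next pot round with the ratchet lever of a banding wheel

## Task

On the banding wheel that carries the pots, bring the vase round to the steel pointer with the ratchet lever: by its upright wooden post, first swing the lever clockwise (seen from above), the loose way, back to its rest stop without the turntable following, then swing it anticlockwise, the gripping way, to its other stop, and let go with the lever there. Do not touch the turntable or the vase, keep the vase standing, and leave the lever of the empty banding wheel where it is.

Things in the scene. Friction and masses are not known exactly. Their poses are not given: they have to be found in the camera images.
- lever (a joint): Lever angle of the wheel carrying the pots, rad: 0 = rest stop, 1.169 = other stop; grows anticlockwise seen from above. Turns about the turntable's axis, pointing roughly at the robot (at 0 to its left, at 1.169 to its right). Starts between, stays where left. Decreasing: runs loose (under 1 N). Increasing: grips (about 2 N); from within 0.1 of rest, a swing to the stop turns the turntable one place, 60 deg.
- lever_grip (a point): Point on the axis of the lever's upright post, where to grip it. The post is a round dark wooden rod 24 mm in diameter, 185 mm from the turntable's axis, on the end of a flat steel bar. Its top is 165 mm above the bench, 20 mm above this point; its steel foot ends 32 mm above the bench. The frame turns with the lever, -x pointing outward along it.
- turntable: Aluminium turntable carrying the pots, a disc 220 mm in diameter, 12 mm thick; origin at the centre of its top face, 57 mm above the bench, on the vertical axis about which it and the lever turn. Light friction holds it. Under it is a dark round base, 210 mm in diameter; a steel pointer, 64 mm high, stands up from the base just outside the rim, on the far side from the robot.
- vase: Small clay vase with a narrow neck, 52 mm in diameter, 70 mm high, loose on the turntable 65 mm from its axis, at the start one place (60 deg) clockwise from the pointer; origin at the centre of its underside, z up. A shallow clay bowl, 58 mm wide and 32 mm high, stands at the pointer at the start and rides along.
- wheel_station (a point): The place in front of the steel pointer where the vase must come to stand: a fixed point at the height of the turntable's top face, 65 mm from its axis towards the pointer.
- spare_lever_grip (a point): The same point on the lever post of the other, empty banding wheel beside it (same sizes, lever and pointer, nothing on it).
Mind the look-alikes: they are no part of the job. What is shaped like the vase but purple or turquoise is not meant.

How it is judged:
By the outcome, as a careful person would: the job done as asked, in the order asked, and still so for the second after the job is handed in, with the robot touching nothing.
It also fails if it takes over 38 s, if anything falls off the work surface, if the arm or the gripper's body presses on something with over 40 N, if the wrist force passes 120 N, or if a joint passes its speed limit or range.

## Robot

A 6-joint arm with a two-finger parallel gripper is mounted at the origin on the work surface. World frame = base frame: x ahead of the robot, y to its left, z up, the work surface at z = 0. Lengths are in m, angles in rad, forces in N, time in s.
With the tool pointing down it reaches from about 0.25 to 0.775 m from the base axis. Payload 4 kg.
Tool frame: the origin (TCP) lies midway between the tips of the shut fingers; the grasp point (between the pads) lies 19 mm behind it; z points along the fingers, y is the direction in which the jaws open and shut (so a half turn about z gives the same grasp; the last joint's range is limited). The gripper opens to 94 mm and grips with 3 to 60 N. Pads are 16 mm wide; open, the fingers measure 119 mm over their backs; the gripper's body (75 mm by 177 mm) begins 78 mm behind the grasp point.
Start: joints at [-1.289, 0.087, 1.371, -0, 1.684, -0.103], TCP at [0.206, -0.51, 0.206] pointing down, gripper open.
Joint ranges: [-3.1, 3.1], [-0.76, 2.03], [0.27, 2.55], [-1.08, 4.22], [0.17, 2.65], [-2.57, 2.57]. Speed limits (rad/s): [2.79, 2.79, 3.14, 3.14, 3.14, 3.14].

## Interface

Orientations are given as a unit quaternion [x, y, z, w].
In Python, from plant import * gives the robot as it stands. The module is installed in compiled form; this text tells all that it offers.
- The arm moves only by the shell command python3 -m crank 'ROWS' [FORCE]. ROWS is JSON, a list of rows, each a list of 3 entries, a list of its own where there are three numbers: the shift along the tool's x, y, z in m, then the turn, a rotation vector about the tool's x, y, z in rad, then the opening, from -1 (shut) to 1 (fully open). In form: [[[tx, ty, tz], [rx, ry, rz], hand], ...]. A call has 1 to 8 rows; each row is the pose to reach, as a shift and turn from the pose commanded when the call began, along the tool's axes at that moment; what a row does not reach only later rows make up. A row lasts 1/12 s, in which the tool goes at most 41.7 mm and 7.16 degrees, less where a joint would pass 70% of its speed; a pose out of reach is approached as far as the arm can. A call with a gripper value outside its range is refused whole. The fingers move at their own pace and stop on an object; FORCE is the grip in N (left out, the last holds). Time passes only in rows, so rows that repeat a pose let the fingers close. It gives the time, the measured TCP pose, the force and the opening at its end, in the units of the state.
- observe(): the state, without advancing time (a new reading comes with each control period).
- grab_frame(name): name is "side" or "top" or "wrist"; returns (picture, depth): 420x560x3 uint8, red, green, blue; 420x560 float32, m along the optical axis (not along the pixel's ray), 0 where there is no reading.
- get_calibration(name): a dict with "fx", "fy", "cx", "cy" (pixels), "R" (3x3) and "t" (3): a world point X has camera coordinates R X + t. Camera axes: x right, y down, z forward; pixel columns grow to the right and rows downward; lengths in m; the calibration is good to about 2 mm. A picture is of the moment at which its call begins: read the wrist's pose just before it. get_calibration takes no time and is no camera call; for the wrist camera it gives the pose at the moment of the call.
- close_job(): hands the job in, once; it reports no verdict.
The state is a dict: "clock": time; "joints": joint angles; "joint_velocities": joint speeds; "joint_efforts": joint torques, N m; "position": TCP position; "eef_rot": TCP orientation; "wrist_force": force on the tool from outside, world axes, zero at the start; "ft_torque": the same for the moment, N m; "gripper_width": finger opening in m.
Only numpy, scipy, OpenCV 4.12 (cv2) and the standard library are available. Lean on these libraries where they do the work, as an engineer would, in place of code of your own. Each camera call takes 0.05 s, during which the arm holds its last target.

## Working session

There is one attempt and no reset: what is moved stays moved. The work goes in short steps, Python scripts to look and compute and a shell command to move; the robot and the scene stay as the last step left them, time stands still between calls to the robot, and variables do not carry over. Pictures are saved under pics/ and viewed, and the job is handed in when it is done.

```bash
mkdir -p pics; python3 - <<'E'
from plant import *
import cv2,numpy as np
s=observe();print({k:np.round(v,3) for k,v in s.items()})
for n in("side","top"):
    p,d=grab_frame(n);np.savez("f_"+n,p=p,d=d);cv2.imwrite(f"pics/{n}0.png",p[:,:,::-1])
    c=get_calibration(n);print(n,c)
E
```

```text
{'clock': np.float64(0.0), 'joints': array([-1.289,  0.088,  1.372,  0.   ,  1.684, -0.103]), 'joint_velocities': array([-0.   ,  0.   ,  0.   , -0.001, -0.   ,  0.001]), 'joint_efforts': array([ 2.0000e-03, -3.4018e+01, -3.0242e+01,  7.2000e-02,  3.3000e-02,
       -0.0000e+00]), 'position': array([ 0.206, -0.509,  0.204]), 'eef_rot': array([ 0.982,  0.191, -0.   , -0.001]), 'wrist_force': array([ 1.305, -0.323, -0.455]), 'ft_torque': array([-0.041, -0.036, -0.082]), 'gripper_width': np.float64(0.094)}
side {'fx': 385.25384872299674, 'fy': 385.25384872299674, 'cx': 279.3855868015352, 'cy': 208.369350773712, 'R': array([[-0.73708358, -0.67549601,  0.02032078],
       [-0.45757866,  0.47671854, -0.75057392],
       [ 0.49732239, -0.56253407, -0.66047396]]), 't': array([0.46219134, 0.36695019, 0.72068911])}
top {'fx': 527.9118023964432, 'fy': 527.9118023964432, 'cx': 282.34814974810695, 'cy': 210.60512108703716, 'R': array([[-0.01637297, -0.99979163, -0.01219114],
       [-0.99434002,  0.01756138, -0.10478325],
       [ 0.10497551,  0.01040652, -0.99442036]]), 't': array([0.03584519, 0.60321899, 1.13399634])}
```

View pics/top0.png

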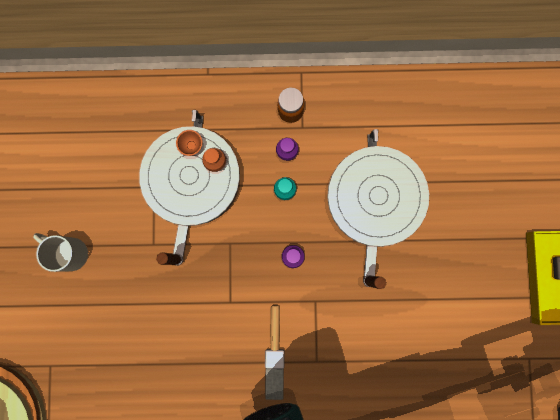

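View pics/side0.png

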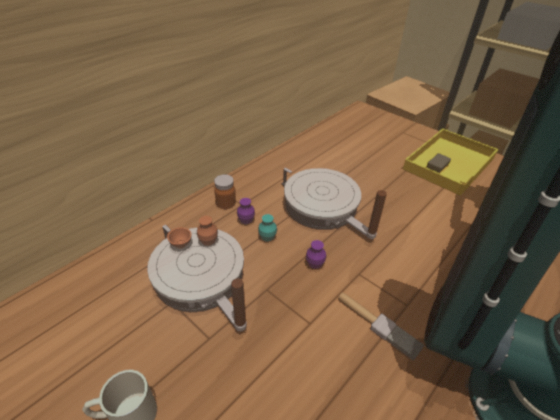

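The top view shows the wheel with pots centred at (189,175), with its post top near (163,259). The bowl is at (190,143) and the vase at (214,159). The empty wheel is at (378,195), with its post at (378,283). Posts that could be mistaken: (163,259) on the pot wheel, which is the one I want, and (378,283) on the spare. The purple vases at (287,149) and (293,257) and the turquoise one at (285,188) are decoys. Next I'll measure.

```bash
cat > h.py <<'E'
from plant import *
import cv2,numpy as np
def ray(n,u,v,z,c=None):
    c=c or get_calibration(n);R,t=np.array(c["R"]),np.array(c["t"])
    d=R.T@np.array([(u-c["cx"])/c["fx"],(v-c["cy"])/c["fy"],1]);o=-R.T@t
    return o+d*(z-o[2])/d[2]
def cloud(n,d,c=None):
    c=c or get_calibration(n);R,t=np.array(c["R"]),np.array(c["t"])
    v,u=np.mgrid[:d.shape[0],:d.shape[1]]
    P=np.stack([(u-c["cx"])/c["fx"]*d,(v-c["cy"])/c["fy"]*d,d],-1)
    return (P-t)@R
E
python3 - <<'E'
from h import *
f=np.load("f_top.npz");p,d=f["p"],f["d"];X=cloud("top",d)
hsv=cv2.cvtColor(p,cv2.COLOR_RGB2HSV)
for nm,(u0,v0,u1,v1) in dict(pots=(130,110,250,235),spare=(320,135,440,255)).items():
    m=np.zeros(d.shape,np.uint8);m[v0:v1,u0:u1]=((hsv[...,1]<60)&(hsv[...,2]>130)&(abs(X[...,2]-.057)<.012))[v0:v1,u0:u1]
    c=max(cv2.findContours(m,0,2)[0],key=cv2.contourArea)
    h=cv2.convexHull(c);e=cv2.fitEllipse(h)
    P=np.array([ray("top",*q[0],.057) for q in h]);A=np.c_[2*P[:,:2],np.ones(len(P))];s=np.linalg.lstsq(A,(P[:,:2]**2).sum(1),rcond=None)[0]
    print(nm,e,ray("top",*e[0],.057),"circle",s[:2],np.sqrt(s[2]+s[:2]@s[:2]),np.median(X[...,2][m>0]))
for nm,(u0,v0,u1,v1) in dict(pots=(140,240,200,280),spare=(350,265,400,300)).items():
    S=X[v0:v1,u0:u1];k=(S[...,2]>.15)&(S[...,2]<.18)
    vv,uu=np.nonzero(k);print(nm,k.sum(),S[k].mean(0),S[k].min(0),S[k].max(0),uu.mean()+u0,vv.mean()+v0,ray("top",uu.mean()+u0,vv.mean()+v0,.165))
for nm,(u0,v0,u1,v1) in dict(bowl=(176,128,202,157),vase=(202,146,228,174),ptr=(185,105,210,130)).items():
    S=X[v0:v1,u0:u1];H=hsv[v0:v1,u0:u1]
    k=(S[...,2]>(.03 if nm=='ptr' else .065))
    if k.any(): print(nm,k.sum(),np.median(S[k],0),S[k].max(0))
big=cv2.resize(p[100:290,120:260],None,fx=4,fy=3.1,interpolation=2)
big=cv2.resize(p[110:285,130:250],None,fx=3.4,fy=3.4,interpolation=2);cv2.imwrite("pics/crop.png",big[:,:,::-1])
E
```

```text
pots ((188.93484497070312, 175.47227478027344), (98.04107666015625, 100.11308288574219), 55.600101470947266) [0.68172071 0.22774787 0.057     ] circle [0.68281275 0.22785382] 0.10885005287995218 0.05713104687318214
spare ((377.98333740234375, 195.86329650878906), (99.39286804199219, 101.24725341796875), 116.2343521118164) [ 0.62948951 -0.18198581  0.057     ] circle [ 0.63058603 -0.18187573] 0.10881506019602297 0.05665554740382351
pots 128 [0.50102239 0.25824498 0.16387419] [0.48969507 0.24838907 0.1502833 ] [0.51296694 0.26991126 0.16942289] 162.7265625 258.1328125 [0.50099817 0.25798734 0.165     ]
spare 125 [ 0.44757122 -0.15998543  0.16395852] [ 0.43677826 -0.17134122  0.15200279] [ 0.4579909  -0.14975195  0.16983752] 379.216 282.392 [ 0.44760133 -0.15981731  0.165     ]
bowl 464 [0.75335451 0.22673443 0.07901586] [0.77524123 0.25012858 1.19131329]
vase 457 [0.70448308 0.16504448 0.10575616] [0.73270673 0.19257697 0.13257964]
ptr 132 [0.79706186 0.21533283 0.05820635] [0.8272208  0.23721661 1.19131329]
```

View pics/crop.png

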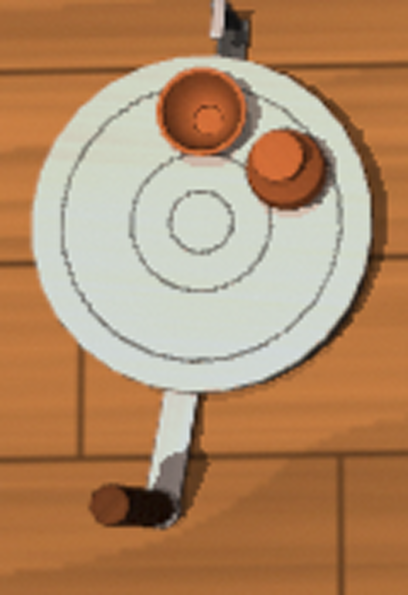

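The crop confirms it: the wheel with the clay bowl and vase has its lever post at (163,259). Checks against the given sizes: disc radius is 0.109 (0.110 expected), the post is 0.183 m from the axis (0.185 expected), and its top is at z≈0.164. The lever bearing is about 170.6°. I'll write a helper that converts a world target into tool shifts.

```bash
cat >> h.py <<'E'
from scipy.spatial.transform import Rotation as Ro
C=np.array([.682,.228])
def to(pos,yaw):
    s=observe();R=Ro.from_quat(s["eef_rot"]);T=Ro.from_euler("z",yaw,degrees=True)*Ro.from_euler("x",180,degrees=True)
    sh=R.inv().apply(np.array(pos)-s["position"]);rv=(R.inv()*T).as_rotvec()
    print("t",s["clock"],"pos",np.round(s["position"],4),"shift",np.round(sh,4),"turn",np.round(rv,4),"F",np.round(s["wrist_force"],2))
    return sh,rv
E
python3 - <<'E'
from h import *
to([.206,-.51,.27],80); to([.30,-.25,.27],80)
E
```

```text
t 0.1 pos [ 0.2063 -0.5093  0.2044] shift [-0.0005  0.0004 -0.0656] turn [-0.0017 -0.0012 -1.0115] F [ 0.38 -0.01 -1.06]
t 0.1 pos [ 0.2063 -0.5093  0.2044] shift [ 0.1842 -0.2053 -0.0652] turn [-0.0017 -0.0012 -1.0115] F [ 0.38 -0.01 -1.06]
```

```bash
python3 -m crank '[[[0,0,-0.03],[0,0,-0.06],1],[[0.02,-0.02,-0.06],[0,0,-0.18],1],[[0.045,-0.05,-0.066],[0,0,-0.3],1],[[0.07,-0.08,-0.066],[0,0,-0.42],1],[[0.098,-0.11,-0.066],[0,0,-0.54],1],[[0.125,-0.14,-0.066],[0,0,-0.66],1],[[0.153,-0.17,-0.066],[0,0,-0.78],1],[[0.18,-0.2,-0.066],[0,0,-0.9],1]]' 10
python3 - <<'E'
from h import *
to([.40,.02,.27],125)
E
```

```text
clock: 0.77
position: [0.2983, -0.2549, 0.271]
eef_rot: [0.799, 0.601, 0.0, -0.0]
wrist_force: [0.9, -0.3, 1.2]
gripper_width: 0.0939
t 0.7667 pos [ 0.2983 -0.2549  0.271 ] shift [0.2923 0.0216 0.0011] turn [ 0.000e+00 -4.000e-04 -8.918e-01] F [ 0.85 -0.32  1.16]
```

```bash
python3 -m crank '[[[0.037,0.003,0],[0,0,-0.11],1],[[0.074,0.006,0],[0,0,-0.22],1],[[0.11,0.008,0],[0,0,-0.33],1],[[0.147,0.011,0],[0,0,-0.44],1],[[0.184,0.014,0],[0,0,-0.56],1],[[0.22,0.017,0],[0,0,-0.67],1],[[0.256,0.019,0],[0,0,-0.78],1],[[0.292,0.022,0],[0,0,-0.89],1]]'
python3 - <<'E'
from h import *
to([.501,.258,.225],170.6)
E
```

```text
clock: 1.43
position: [0.4016, 0.019, 0.2712]
eef_rot: [0.462, 0.887, -0.0, 0.0]
wrist_force: [0.9, -0.9, 0.1]
gripper_width: 0.0939
t 1.4333 pos [0.4016 0.019  0.2712] shift [0.139  0.2183 0.0462] turn [-2.00e-04  1.00e-04 -7.97e-01] F [ 0.93 -0.9   0.12]
```

```bash
python3 -m crank '[[[0.018,0.028,0],[0,0,-0.1],1],[[0.036,0.056,0],[0,0,-0.2],1],[[0.054,0.084,0],[0,0,-0.3],1],[[0.072,0.112,0],[0,0,-0.4],1],[[0.09,0.14,0],[0,0,-0.5],1],[[0.107,0.168,0.015],[0,0,-0.6],1],[[0.124,0.195,0.03],[0,0,-0.7],1],[[0.139,0.218,0.046],[0,0,-0.8],1]]'
python3 - <<'E'
from h import *
to([.501,.258,.126],170.6)
c=get_calibration("wrist");p,d=grab_frame("wrist");cv2.imwrite("pics/w1.png",p[:,:,::-1])
X=cloud("wrist",d,c)
k=(X[...,2]>.155)&(X[...,2]<.175)&(d>0)&(np.hypot(X[...,0]-.5,X[...,1]-.258)<.04);print(k.sum(),X[k].mean(0),X[k].min(0),X[k].max(0))
E
```

```text
clock: 2.1
position: [0.5026, 0.2574, 0.2245]
eef_rot: [0.08, 0.997, 0.0, 0.0]
wrist_force: [0.3, 0.5, -0.3]
gripper_width: 0.0939
t 2.1 pos [0.5026 0.2574 0.2245] shift [0.0017 0.0003 0.0985] turn [0.0002 0.     0.0032] F [ 0.33  0.52 -0.28]
656 [0.50108433 0.25967837 0.16590853] [0.49079791 0.24779791 0.15519809] [0.51355557 0.27105746 0.16895231]
```

View pics/w1.png

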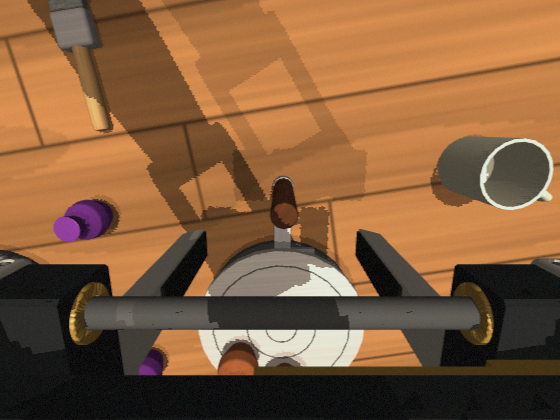

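The wrist view shows the post top at (285,215), midway between the fingers and on the arm that leads to the pot wheel. Its depth position of (0.501, 0.260) agrees with the top view. I'll descend and close lightly.

```bash
python3 -m crank '[[[0.001,-0.001,0.03],[0,0,0],1],[[0.002,-0.001,0.06],[0,0,0],1],[[0.002,-0.001,0.085],[0,0,0],1],[[0.002,-0.001,0.098],[0,0,0],1],[[0.002,-0.001,0.098],[0,0,0],-0.2],[[0.002,-0.001,0.098],[0,0,0],-0.6],[[0.002,-0.001,0.098],[0,0,0],-0.6],[[0.002,-0.001,0.098],[0,0,0],-0.6]]' 8
python3 -m crank '[[[0,0,0],[0,0,0],-0.6],[[0,0,0],[0,0,0],-0.6],[[0,0,0],[0,0,0],-0.6]]' 8
python3 - <<'E'
from h import *
for b in (170.6,165,160,155,150,145,140):
    a=np.radians(b);q=C+.185*np.array([np.cos(a),np.sin(a)]);print(b,end=' ');to([*q,.126],b)
E
```

```text
clock: 2.82
position: [0.5011, 0.2549, 0.1295]
eef_rot: [0.083, 0.997, 0.001, 0.002]
wrist_force: [0.1, 0.0, -0.1]
gripper_width: 0.0702
clock: 3.07
position: [0.5005, 0.2548, 0.1284]
eef_rot: [0.083, 0.997, 0.0, 0.001]
wrist_force: [-0.2, 1.1, -0.2]
gripper_width: 0.0505
170.6 t 3.0667 pos [0.5005 0.2548 0.1284] shift [0.0015 0.0032 0.0024] turn [ 0.0008  0.0014 -0.0028] F [-0.2   1.15 -0.23]
165 t 3.0667 pos [0.5005 0.2548 0.1284] shift [0.0007 0.0213 0.0024] turn [0.0008 0.0014 0.0949] F [-0.2   1.15 -0.23]
160 t 3.0667 pos [0.5005 0.2548 0.1284] shift [-0.0015  0.0373  0.0024] turn [0.0009 0.0013 0.1822] F [-0.2   1.15 -0.23]
155 t 3.0667 pos [0.5005 0.2548 0.1284] shift [-0.0051  0.053   0.0024] turn [0.0009 0.0013 0.2695] F [-0.2   1.15 -0.23]
150 t 3.0667 pos [0.5005 0.2548 0.1284] shift [-0.0101  0.0683  0.0024] turn [0.001  0.0012 0.3567] F [-0.2   1.15 -0.23]
145 t 3.0667 pos [0.5005 0.2548 0.1284] shift [-0.0164  0.0832  0.0024] turn [0.0011 0.0012 0.444 ] F [-0.2   1.15 -0.23]
140 t 3.0667 pos [0.5005 0.2548 0.1284] shift [-0.024   0.0975  0.0025] turn [0.0011 0.0012 0.5313] F [-0.2   1.15 -0.23]
```

```bash
python3 -m crank '[[[0.001,0.004,0.002],[0,0,0],-0.5],[[0.001,0.004,0.002],[0,0,0],-0.6],[[0.001,0.004,0.002],[0,0,0],-0.8],[[0.001,0.004,0.002],[0,0,0],-1],[[0.001,0.004,0.002],[0,0,0],-1],[[0.001,0.004,0.002],[0,0,0],-1]]' 8
python3 - <<'E'
from h import *
for b in (170.6,165,160,155,150,145):
    a=np.radians(b);q=C+.185*np.array([np.cos(a),np.sin(a)]);print(b,end=' ');to([*q,.127],b)
E
```

```text
clock: 3.57
position: [0.4996, 0.2588, 0.1253]
eef_rot: [0.083, 0.997, -0.0, -0.0]
wrist_force: [0.1, -0.3, -1.0]
gripper_width: 0.0238
170.6 t 3.5667 pos [0.4996 0.2588 0.1253] shift [-0.     -0.0006 -0.0017] turn [-0.0001 -0.0005 -0.0026] F [ 0.12 -0.25 -0.98]
165 t 3.5667 pos [0.4996 0.2588 0.1253] shift [-0.0009  0.0174 -0.0017] turn [-0.0001 -0.0005  0.0951] F [ 0.12 -0.25 -0.98]
160 t 3.5667 pos [0.4996 0.2588 0.1253] shift [-0.0031  0.0334 -0.0017] turn [-1.000e-04 -4.000e-04  1.824e-01] F [ 0.12 -0.25 -0.98]
155 t 3.5667 pos [0.4996 0.2588 0.1253] shift [-0.0067  0.0492 -0.0017] turn [-2.000e-04 -4.000e-04  2.696e-01] F [ 0.12 -0.25 -0.98]
150 t 3.5667 pos [0.4996 0.2588 0.1253] shift [-0.0117  0.0645 -0.0017] turn [-2.000e-04 -4.000e-04  3.569e-01] F [ 0.12 -0.25 -0.98]
145 t 3.5667 pos [0.4996 0.2588 0.1253] shift [-0.018   0.0794 -0.0018] turn [-2.000e-04 -4.000e-04  4.442e-01] F [ 0.12 -0.25 -0.98]
```

The post is held (opening 23.8 mm). I'll swing it clockwise in small steps and watch the force.

```bash
python3 -m crank '[[[0,0.004,0],[0,0,0.02],-1],[[0,0.008,0],[0,0,0.044],-1],[[-0.001,0.013,0],[0,0,0.07],-1],[[-0.001,0.018,0],[0,0,0.097],-1]]' 
python3 -m crank '[[[0,0.005,0],[0,0,0.027],-1],[[-0.001,0.01,0],[0,0,0.054],-1],[[-0.001,0.015,0],[0,0,0.081],-1]]' 
python3 - <<'E'
from h import *
s=observe();v=s["position"][:2]-C;print(np.degrees(np.arctan2(v[1],v[0])),np.hypot(*v))
for b in (165,160,155,150,145,140):
    a=np.radians(b);q=C+.185*np.array([np.cos(a),np.sin(a)]);print(b,end=' ');to([*q,.126],b)
E
```

```text
clock: 3.9
position: [0.5034, 0.2765, 0.1253]
eef_rot: [0.132, 0.991, -0.0, -0.0]
wrist_force: [-0.2, 0.1, -0.2]
gripper_width: 0.0233
clock: 4.15
position: [0.5079, 0.2908, 0.1253]
eef_rot: [0.172, 0.985, -0.0, -0.001]
wrist_force: [-0.5, -0.3, -0.8]
gripper_width: 0.0236
160.1675275226853 0.18511820051992278
165 t 4.15 pos [0.5079 0.2908 0.1253] shift [-0.0008 -0.0156 -0.0007] turn [-0.0007 -0.0017 -0.0841] F [-0.53 -0.32 -0.82]
160 t 4.15 pos [0.5079 0.2908 0.1253] shift [-0.0001  0.0005 -0.0007] turn [-0.0008 -0.0017  0.0032] F [-0.53 -0.32 -0.82]
155 t 4.15 pos [0.5079 0.2908 0.1253] shift [-0.0009  0.0167 -0.0007] turn [-0.0009 -0.0016  0.0904] F [-0.53 -0.32 -0.82]
150 t 4.15 pos [0.5079 0.2908 0.1253] shift [-0.003   0.0327 -0.0007] turn [-0.0009 -0.0016  0.1777] F [-0.53 -0.32 -0.82]
145 t 4.15 pos [0.5079 0.2908 0.1253] shift [-0.0066  0.0484 -0.0008] turn [-0.001  -0.0016  0.265 ] F [-0.53 -0.32 -0.82]
140 t 4.15 pos [0.5079 0.2908 0.1253] shift [-0.0115  0.0638 -0.0008] turn [-0.0011 -0.0015  0.3522] F [-0.53 -0.32 -0.82]
```

```bash
python3 -m crank '[[[0,0.005,0],[0,0,0.027],-1],[[0,0.01,0],[0,0,0.054],-1],[[-0.001,0.0165,0],[0,0,0.09],-1]]' 
python3 -m crank '[[[0,0.005,0],[0,0,0.027],-1],[[0,0.01,0],[0,0,0.054],-1],[[-0.001,0.016,0],[0,0,0.087],-1]]' 
python3 - <<'E'
from h import *
s=observe();v=s["position"][:2]-C;print(np.degrees(np.arctan2(v[1],v[0])),np.hypot(*v))
for b in (150,145,140):
    a=np.radians(b);q=C+.185*np.array([np.cos(a),np.sin(a)]);print(b,end=' ');to([*q,.126],b)
E
```

```text
clock: 4.4
position: [0.5141, 0.3061, 0.1253]
eef_rot: [0.216, 0.976, -0.0, -0.001]
wrist_force: [-1.7, 1.1, 0.5]
gripper_width: 0.0237
clock: 4.65
position: [0.5216, 0.3206, 0.1253]
eef_rot: [0.258, 0.966, -0.0, -0.001]
wrist_force: [-4.0, 2.1, 0.3]
gripper_width: 0.024
150.0209605564439 0.1852319497545437
150 t 4.65 pos [0.5216 0.3206 0.1253] shift [-0.0002  0.0001 -0.0007] turn [-0.0008 -0.0026  0.0011] F [-4.03  2.09  0.26]
145 t 4.65 pos [0.5216 0.3206 0.1253] shift [-0.001   0.0162 -0.0007] turn [-0.0009 -0.0026  0.0884] F [-4.03  2.09  0.26]
140 t 4.65 pos [0.5216 0.3206 0.1253] shift [-0.0031  0.0322 -0.0007] turn [-0.001  -0.0026  0.1757] F [-4.03  2.09  0.26]
```

```bash
python3 -m crank '[[[0.001,0.004,0],[0,0,0.022],-1],[[0.001,0.008,0],[0,0,0.044],-1]]' 
python3 -m crank '[[[0,0.004,0],[0,0,0.022],-1],[[0,0.008,0],[0,0,0.044],-1]]' 
python3 - <<'E'
from h import *
s=observe();v=s["position"][:2]-C;print(np.degrees(np.arctan2(v[1],v[0])),np.hypot(*v),Ro.from_quat(s["eef_rot"]).inv().apply(s["wrist_force"]))
for b in (145,140):
    a=np.radians(b);q=C+.185*np.array([np.cos(a),np.sin(a)]);print(b,end=' ');to([*q,.126],b)
p,d=grab_frame("top");cv2.imwrite("pics/top1.png",p[:,:,::-1])
E
```

```text
clock: 4.82
position: [0.5257, 0.3275, 0.1253]
eef_rot: [0.279, 0.96, -0.0, -0.0]
wrist_force: [-1.0, -0.3, -0.3]
gripper_width: 0.0243
clock: 4.98
position: [0.5301, 0.3342, 0.1253]
eef_rot: [0.301, 0.954, -0.0, -0.0]
wrist_force: [0.1, -0.1, -0.7]
gripper_width: 0.0238
145.02377281578813 0.18533389378168144 [-0.13317022 -0.05903528  0.67630522]
145 t 4.9833 pos [0.5301 0.3342 0.1253] shift [-0.0003  0.0001 -0.0007] turn [-0.0003 -0.0002  0.0003] F [ 0.08 -0.12 -0.68]
140 t 4.9833 pos [0.5301 0.3342 0.1253] shift [-0.001   0.0162 -0.0007] turn [-0.0003 -0.0002  0.0875] F [ 0.08 -0.12 -0.68]
```

View pics/top1.png

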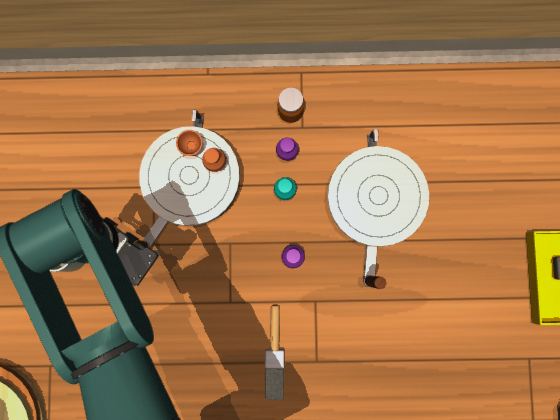

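The turntable has not moved: the bowl is still at (190,143) and the vase at (214,159). The lever bar now points down-left, at about 145°. I'll continue to the stop.

```bash
python3 -m crank '[[[0,0.004,0],[0,0,0.022],-1],[[0,0.008,0],[0,0,0.044],-1]]' 
python3 -m crank '[[[0,0.003,0],[0,0,0.016],-1],[[0,0.006,0],[0,0,0.033],-1]]' 
python3 - <<'E'
from h import *
s=observe();v=s["position"][:2]-C;print(np.degrees(np.arctan2(v[1],v[0])),np.hypot(*v),Ro.from_quat(s["eef_rot"]).inv().apply(s["wrist_force"]))
for b in (140,135):
    a=np.radians(b);q=C+.185*np.array([np.cos(a),np.sin(a)]);print(b,end=' ');to([*q,.126],b)
E
```

```text
clock: 5.2
position: [0.5348, 0.3406, 0.1253]
eef_rot: [0.322, 0.947, -0.0, -0.0]
wrist_force: [0.4, 0.1, 0.1]
gripper_width: 0.0238
clock: 5.37
position: [0.5383, 0.3451, 0.1253]
eef_rot: [0.337, 0.941, -0.001, -0.0]
wrist_force: [-5.2, -7.0, 1.8]
gripper_width: 0.0241
140.83388135723033 0.1853542572275008 [-0.3828756  -8.69111561 -1.83165785]
140 t 5.3667 pos [0.5383 0.3451 0.1253] shift [-0.0004  0.0027 -0.0007] turn [-0.0015  0.0002  0.0098] F [-5.22 -6.95  1.85]
135 t 5.3667 pos [0.5383 0.3451 0.1253] shift [-0.0012  0.0188 -0.0008] turn [-0.0015  0.0003  0.0971] F [-5.22 -6.95  1.85]
```

```bash
python3 -m crank '[[[0,0.001,0],[0,0,0.005],-1],[[0,0.002,0],[0,0,0.005],-1],[[0,0.002,0],[0,0,0.005],-1]]' 
python3 - <<'E'
from h import *
s=observe();v=s["position"][:2]-C;b0=np.degrees(np.arctan2(v[1],v[0]));print(b0,np.hypot(*v),Ro.from_quat(s["eef_rot"]).inv().apply(s["wrist_force"]))
E
```

```text
clock: 5.62
position: [0.5383, 0.3449, 0.1252]
eef_rot: [0.34, 0.941, -0.003, -0.001]
wrist_force: [-4.6, -4.3, 1.9]
gripper_width: 0.0241
140.8679744235895 0.18528450728300508 [ 0.79239863 -6.25183721 -1.83765809]
```

The lever holds at 140.9° while I command further, with tangential force only, so this is the rest stop. The other stop should be near 207.9°. Now the anticlockwise swing.

```bash
python3 -m crank '[[[0,-0.0037,0],[0,0,-0.02],-1],[[0,-0.0092,0],[0,0,-0.05],-1],[[-0.0007,-0.0166,0],[0,0,-0.09],-1],[[-0.0016,-0.024,0],[0,0,-0.13],-1],[[-0.0027,-0.0313,0],[0,0,-0.17],-1],[[-0.0041,-0.0386,0],[0,0,-0.21],-1],[[-0.0058,-0.0458,0],[0,0,-0.25],-1],[[-0.0077,-0.0529,0],[0,0,-0.29],-1]]' 15
python3 - <<'E'
from h import *
s=observe();v=s["position"][:2]-C;b=np.degrees(np.arctan2(v[1],v[0]));print(b,np.hypot(*v),Ro.from_quat(s["eef_rot"]).inv().apply(s["wrist_force"]));to([*s["position"]],b)
p,d=grab_frame("top");cv2.imwrite("pics/top2.png",p[:,:,::-1])
E
```

```text
clock: 6.28
position: [0.512, 0.3011, 0.1252]
eef_rot: [0.199, 0.98, 0.0, 0.0]
wrist_force: [1.7, 1.6, -0.7]
gripper_width: 0.0234
156.74415183240694 0.1850276147358685 [-0.91206528  2.17053225  0.69477777]
t 6.2833 pos [0.512  0.3011 0.1252] shift [0. 0. 0.] turn [0.0008 0.0007 0.0058] F [ 1.69  1.64 -0.69]
```

View pics/top2.png

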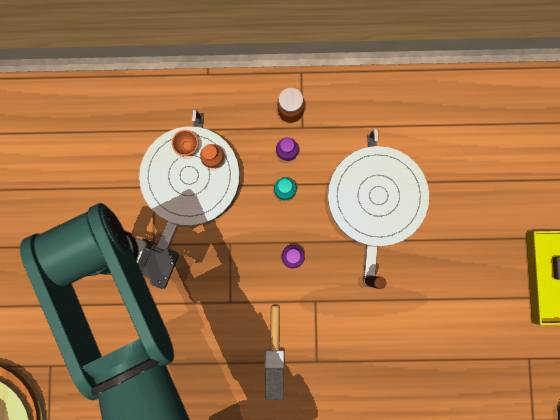

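The lever grips: the vase has moved to (211,155) and the bowl to (185,142), at 2.2 N tangential. I'll continue.

```bash
python3 -m crank '[[[-0.0001,-0.0074,0],[0,0,-0.04],-1],[[-0.0006,-0.0148,0],[0,0,-0.08],-1],[[-0.0013,-0.0221,0],[0,0,-0.12],-1],[[-0.0024,-0.0295,0],[0,0,-0.16],-1],[[-0.0037,-0.0368,0],[0,0,-0.2],-1],[[-0.0053,-0.044,0],[0,0,-0.24],-1],[[-0.0072,-0.0511,0],[0,0,-0.28],-1],[[-0.0094,-0.0582,0],[0,0,-0.32],-1]]' 15
python3 - <<'E'
from h import *
s=observe();v=s["position"][:2]-C;b=np.degrees(np.arctan2(v[1],v[0]));print(b,np.hypot(*v),Ro.from_quat(s["eef_rot"]).inv().apply(s["wrist_force"]));to([*s["position"]],b)
E
```

```text
clock: 7.0
position: [0.4978, 0.2441, 0.1253]
eef_rot: [0.04, 0.999, 0.0, 0.0]
wrist_force: [-0.1, 0.5, -1.7]
gripper_width: 0.0232
175.01631859332267 0.18492821682750707 [0.15457136 0.46513921 1.69775248]
t 7.0 pos [0.4978 0.2441 0.1253] shift [0. 0. 0.] turn [0.0007 0.0003 0.0061] F [-0.12  0.48 -1.7 ]
```

```bash
python3 -m crank '[[[-0.0001,-0.0074,0],[0,0,-0.04],-1],[[-0.0006,-0.0148,0],[0,0,-0.08],-1],[[-0.0013,-0.0221,0],[0,0,-0.12],-1],[[-0.0024,-0.0295,0],[0,0,-0.16],-1],[[-0.0037,-0.0368,0],[0,0,-0.2],-1],[[-0.0053,-0.044,0],[0,0,-0.24],-1],[[-0.0072,-0.0511,0],[0,0,-0.28],-1],[[-0.0094,-0.0582,0],[0,0,-0.32],-1]]' 15
python3 - <<'E'
from h import *
s=observe();v=s["position"][:2]-C;b=np.degrees(np.arctan2(v[1],v[0]));print(b,np.hypot(*v),Ro.from_quat(s["eef_rot"]).inv().apply(s["wrist_force"]));to([*s["position"]],b)
p,d=grab_frame("top");cv2.imwrite("pics/top3.png",p[:,:,::-1])
E
```

```text
clock: 7.67
position: [0.502, 0.1852, 0.1253]
eef_rot: [-0.119, 0.993, 0.0, -0.0]
wrist_force: [-0.7, 0.2, -1.4]
gripper_width: 0.0237
-166.6291872364049 0.18502052879046002 [0.60658884 0.33332429 1.388832  ]
t 7.6667 pos [0.502  0.1852 0.1253] shift [0. 0. 0.] turn [ 0.0006 -0.0007  0.0058] F [-0.67  0.18 -1.39]
```

View pics/top3.png

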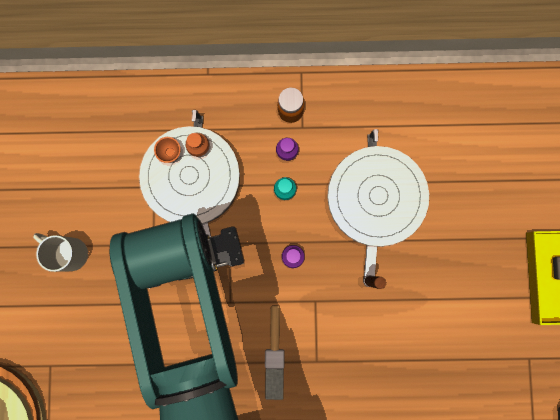

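```bash
python3 -m crank '[[[-0.0001,-0.0065,0],[0,0,-0.035],-1],[[-0.0005,-0.0129,0],[0,0,-0.07],-1],[[-0.001,-0.0194,0],[0,0,-0.105],-1],[[-0.0018,-0.0258,0],[0,0,-0.14],-1],[[-0.0027,-0.0313,0],[0,0,-0.17],-1],[[-0.0035,-0.0358,0],[0,0,-0.195],-1],[[-0.0043,-0.0395,0],[0,0,-0.215],-1],[[-0.0049,-0.0422,0],[0,0,-0.23],-1]]' 15
python3 -m crank '[[[0,-0.002,0],[0,0,-0.01],-1],[[-0.0001,-0.004,0],[0,0,-0.02],-1],[[-0.0001,-0.006,0],[0,0,-0.03],-1]]'
python3 - <<'E'
from h import *
s=observe();v=s["position"][:2]-C;b=np.degrees(np.arctan2(v[1],v[0]));print(b,np.hypot(*v),Ro.from_quat(s["eef_rot"]).inv().apply(s["wrist_force"]));to([*s["position"]],b)
E
```

```text
clock: 8.38
position: [0.5163, 0.1453, 0.1252]
eef_rot: [-0.232, 0.973, 0.0, -0.001]
wrist_force: [-4.2, -0.4, 0.2]
gripper_width: 0.0233
clock: 8.63
position: [0.519, 0.1399, 0.1253]
eef_rot: [-0.247, 0.969, -0.0, -0.001]
wrist_force: [-4.8, -0.5, -0.3]
gripper_width: 0.0241
-151.6081352826829 0.1852381522417872 [4.428163   1.87435254 0.29230922]
t 8.6333 pos [0.519  0.1399 0.1253] shift [0. 0. 0.] turn [ 0.0005 -0.0021  0.0031] F [-4.79 -0.47 -0.28]
```

```bash
python3 -m crank '[[[0.001,-0.001,0],[0,0,-0.005],-1],[[0.001,-0.002,0],[0,0,-0.01],-1],[[0.001,-0.003,0],[0,0,-0.015],-1],[[0.001,-0.003,0],[0,0,-0.015],-1]]'
python3 - <<'E'
from h import *
s=observe();v=s["position"][:2]-C;b=np.degrees(np.arctan2(v[1],v[0]));print(b,np.hypot(*v),Ro.from_quat(s["eef_rot"]).inv().apply(s["wrist_force"]));to([*s["position"]],b)
E
```

```text
clock: 8.97
position: [0.5198, 0.1388, 0.1252]
eef_rot: [-0.254, 0.967, 0.002, -0.0]
wrist_force: [-4.2, 5.4, -0.8]
gripper_width: 0.0238
-151.20475683922675 0.18510671856589292 [0.94252118 6.76786736 0.86055804]
t 8.9667 pos [0.5198 0.1388 0.1252] shift [0. 0. 0.] turn [0.0038 0.0005 0.0119] F [-4.15  5.43 -0.84]
```

```bash
python3 -m crank '[[[0,-0.0015,0],[0,0,0],-1],[[0,-0.003,0],[0,0,0],-1],[[0,-0.003,0],[0,0,0],-1],[[0,-0.003,0],[0,0,0],-1]]'
python3 - <<'E'
from h import *
s=observe();v=s["position"][:2]-C;b=np.degrees(np.arctan2(v[1],v[0]));print(b,np.hypot(*v),Ro.from_quat(s["eef_rot"]).inv().apply(s["wrist_force"]));to([*s["position"]],b)
p,d=grab_frame("top");np.savez("f4",p=p,d=d);cv2.imwrite("pics/top4.png",cv2.resize(p[90:290,110:310],None,fx=2.9,fy=2.9,interpolation=2)[:,:,::-1])
E
```

```text
clock: 9.3
position: [0.5198, 0.1389, 0.1251]
eef_rot: [-0.255, 0.967, 0.004, -0.001]
wrist_force: [-7.3, 10.5, -0.2]
gripper_width: 0.0238
-151.2091203662044 0.1850520052480347 [ 1.16977155 12.67955625  0.34274677]
t 9.3 pos [0.5198 0.1389 0.1251] shift [0. 0. 0.] turn [0.0092 0.0003 0.0138] F [-7.28 10.45 -0.23]
```

View pics/top4.png

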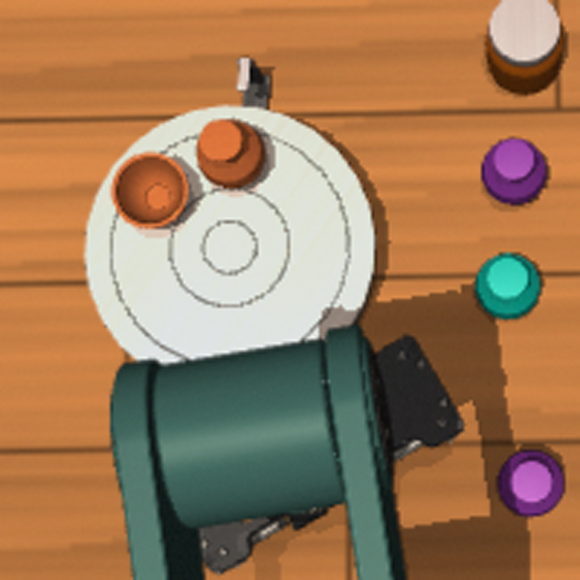

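The lever holds at 208.8° under 12.7 N tangential, so it is at the other stop. It swept 67.9° (1.186 rad) against 1.169 nominal. The vase, at crop (230,153), now sits in front of the pointer, at crop (250,85). I'll open while still lightly loaded against the stop, then lift.

```bash
python3 -m crank '[[[0,0,0],[0,0,0],-0.5],[[0,0,0],[0,0,0],0],[[0,0,0],[0,0,0],0.5],[[0,0,0],[0,0,0],0.5],[[0,0,0],[0,0,0],0.5],[[0,0.002,0],[0,0,0],0.5],[[0,0.004,0],[0,0,0],0.5],[[0,0.004,0],[0,0,0],0.5]]'
python3 -m crank '[[[0,0,0],[0,0,0],0.5],[[0,0,0],[0,0,0],0.5],[[0,0,-0.01],[0,0,0],0.5],[[0,0,-0.03],[0,0,0],0.5],[[0,0,-0.06],[0,0,0],0.5],[[0,0,-0.095],[0,0,0],0.5],[[0,0,-0.13],[0,0,0],0.5],[[0,0,-0.15],[0,0,0],0.5]]'
python3 - <<'E'
from h import *
to([.35,-.02,.3],207)
E
```

```text
clock: 10.02
position: [0.5201, 0.1379, 0.1257]
eef_rot: [-0.254, 0.967, -0.0, 0.0]
wrist_force: [0.3, 0.3, 0.2]
gripper_width: 0.0665
clock: 10.68
position: [0.5209, 0.1379, 0.2811]
eef_rot: [-0.254, 0.967, -0.0, 0.004]
wrist_force: [0.2, 0.4, 0.6]
gripper_width: 0.0704
t 10.6833 pos [0.5209 0.1379 0.2811] shift [ 0.2263 -0.0537 -0.0203] turn [-0.0025  0.0066  0.0418] F [0.2  0.37 0.63]
```

```bash
python3 -m crank '[[[0.02,-0.006,-0.01],[0,0,0],0.5],[[0.055,-0.014,-0.02],[0,0,0],0.5],[[0.09,-0.022,-0.02],[0,0,0],0.5],[[0.125,-0.03,-0.02],[0,0,0],0.5],[[0.16,-0.04,-0.02],[0,0,0],0.5],[[0.195,-0.048,-0.02],[0,0,0],0.5],[[0.22,-0.054,-0.02],[0,0,0],0.5],[[0.22,-0.054,-0.02],[0,0,0],0.5]]'
python3 - <<'E'
from h import *
p,d=grab_frame("top");X=cloud("top",d);cv2.imwrite("pics/top5.png",p[:,:,::-1])
ps,_=grab_frame("side");cv2.imwrite("pics/side5.png",ps[:,:,::-1])
near=lambda c,r:np.hypot(X[...,0]-c[0],X[...,1]-c[1])<r
C2=np.array([.6306,-.182])
for c,n in((C,"pots"),(C2,"spare")):
    rr=np.hypot(X[...,0]-c[0],X[...,1]-c[1])
    k=(X[...,2]>.155)&(X[...,2]<.175)&(rr>.16)&(rr<.21);m=X[k].mean(0);print(n,k.sum(),m,np.degrees(np.arctan2(m[1]-c[1],m[0]-c[0]))%360)
    k=(rr>.112)&(rr<.15)&(X[...,0]>c[0])&(X[...,2]>.045)&(X[...,2]<.075);m=X[k].mean(0);print(" pointer",k.sum(),m,np.degrees(np.arctan2(m[1]-c[1],m[0]-c[0])))
k=near(C,.1)&(X[...,2]>.115)&(X[...,2]<.14);m=X[k].mean(0);print("vase top",k.sum(),m,np.hypot(*(m[:2]-C)),np.degrees(np.arctan2(m[1]-C[1],m[0]-C[0])))
f=np.load("f_top.npz");Y=cloud("top",f["d"]);k=(np.hypot(Y[...,0]-C[0],Y[...,1]-C[1])<.1)&(Y[...,2]>.115)&(Y[...,2]<.14);m=Y[k].mean(0);print("vase top before",k.sum(),m,np.hypot(*(m[:2]-C)),np.degrees(np.arctan2(m[1]-C[1],m[0]-C[0])))
print(observe()["wrist_force"],observe()["clock"])
E
```

```text
clock: 11.35
position: [0.3524, -0.0193, 0.2974]
eef_rot: [-0.252, 0.968, -0.001, 0.001]
wrist_force: [0.8, -0.1, 0.9]
gripper_width: 0.0703
pots 119 [0.52009487 0.14039115 0.16434312] 208.4183635904626
 pointer 57 [0.81573404 0.21532319 0.06218992] -5.414957009947352
spare 122 [ 0.44761753 -0.16031736  0.16366314] 173.24220582310764
 pointer 58 [ 0.76482479 -0.17978728  0.06209952] 0.9444441936324928
vase top 172 [0.74763538 0.2214292  0.12683387] 0.06596346728699239 -5.716866875200824
vase top before 173 [0.71047389 0.16888333 0.12681158] 0.06561664037246567 -64.281938216742
[ 0.16101526  0.05310989 -0.73412435] 11.45
```

View pics/top5.png

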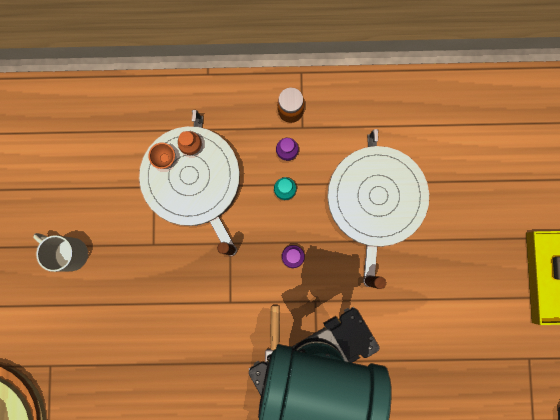

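View pics/side5.png

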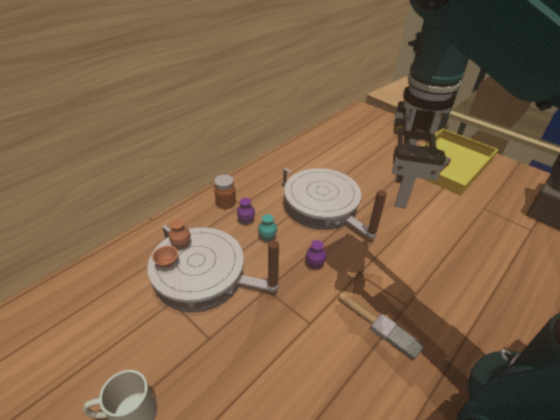

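The top view shows the vase at (190,143), in front of the pointer at (197,117), with the lever post at (227,248). The spare post is still at (378,283). The side view shows the vase standing at (179,234) and the gripper clear of everything.

```bash
python3 -c "
from plant import *
print(close_job())"
```

```text
the job is handed in; nothing more can be done
None
```

The vase now stands in front of the steel pointer, and the job was handed in at about 11.5 s on the robot's clock.

I gripped the post of the lever on the wheel with the pots and swung it clockwise until it held at the rest stop, at a bearing of about 141°. The turntable did not follow: a mid-swing picture showed the bowl and vase where they started. I then swung it anticlockwise until it held at the other stop, opened the fingers there and lifted clear.

**Last checks:**
- **Vase:** it is upright at a bearing of −5.7° (pointer −5.4°), 66 mm from the axis (65 mm specified). It turned 58.6° as measured from its top (60° nominal).
- **Lever:** it stayed at 208.4° after letting go. Its swing measured about 1.18 rad against 1.169 nominal, which is within measuring error and the give under load.
- **Spare lever:** 173.2°, essentially the same as at the start (173.1°).
- **Forces:** the highest wrist-force reading was about 13 N (limit 120 N), and it read about zero with the gripper clear of everything.

No check failed.

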